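Push a fresh retained-sample tube into the rack and the old one out

TASK

Replace the out-of-date orange sample tube in the rack with the fresh green one: take the green tube from its black cradle, lay it in the loading gutter in line with the orange tube, and push it in through the front hole until it sits level with the two white tubes, sticking out equally at both plates, so that it drives the orange tube right out of the back hole to lie in the gutter behind the rack. Leave the two white tubes and the things standing around where they are, and let go of everything at the end.

Things in the scene. Friction and masses are not known exactly. Their poses are not given: they have to be found in the camera images.
- rack: Tube rack fixed to the worktop, place and yaw vary. Grey base 210 (x) by 370 (y) by 10 mm high. Three lanes along its y axis at x = -65, 0, +65 mm; tubes go through towards +y. Two upright blue plates, 8 mm thick, 70 mm high, 50 mm round holes; open on top between them; outer faces at y = -35 (front) and +35 mm (rear). Origin: centre between the plates, on the worktop.
- rack_front (a point): Centre of the front plate's middle hole, in its outer face: rack x = 0, y = -35, z = 34 mm. A tube that is home in its lane has its middle at rack y = 0, its ends sticking out 20 mm from the front and the rear plate.
- rack_load (a point): Middle of the middle loading gutter, on a laid tube's axis: rack x = 0, y = -116, z = 34 mm. Each lane has one, from y = -175 to -35 mm: an aluminium V-groove in line with the hole, which centres a tube with its axis 34 mm above the worktop. V edges reach 22 mm above the worktop, at most 22 mm either side of the lane's middle.
- rack_receive (a point): Middle of the middle receiving gutter, on a tube's axis: rack x = 0, y = 110, z = 34 mm. Same V-groove, one per lane, from y = 35 mm to a 45 mm high blue end stop with its face at y = 189 mm.
- fresh_tube: Fresh sample tube, green body and green end caps: a plain cylinder, 44 mm diameter, 110 mm long, about 160 g. Origin at the middle of its axis; its y axis is the long axis (either end is the same; either may go in first). Starts lying in the black cradle with its axis 34 mm above the worktop. It can roll on flat surfaces.
- old_tube: Same kind of tube, orange body and orange end caps; the out-of-date one: 44 mm diameter, 110 mm long, about 160 g. Origin at the middle of its axis; its y axis is the long axis (it may be rolled to any angle about it). Starts lying in one of the rack's three lanes (which one varies), home: its middle within about 3 mm of rack y = 0, its ends sticking out 20 mm from both plates.
- white_tube_a: Same kind of tube, white; to be left alone: 44 mm diameter, 110 mm long, about 160 g. Origin at the middle of its axis; its y axis is the long axis (it may be rolled to any angle about it). Starts lying in one of the rack's three lanes (which one varies), home: its middle within about 3 mm of rack y = 0, its ends sticking out 20 mm from both plates.
- white_tube_b: Same kind of tube, white; to be left alone: 44 mm diameter, 110 mm long, about 160 g. Origin at the middle of its axis; its y axis is the long axis (it may be rolled to any angle about it). Starts lying in one of the rack's three lanes (which one varies), home: its middle within about 3 mm of rack y = 0, its ends sticking out 20 mm from both plates.
- cradle: Low black cradle fixed to the worktop, 90 by 126 mm, with a V-gutter along its y axis reaching 22 mm above the worktop and no wider than 22 mm either side of its middle; it holds the fresh tube at the start. Origin: centre of the underside. Position and yaw vary.
- carton: Bystander: closed cardboard carton 110 by 90 by 80 mm high, loose. Origin: centre of the underside.
- tape_roll: Bystander: roll of brown tape lying flat, 90 mm across, 24 mm high, loose. Origin: centre of the underside.
- handset: Bystander: white handset lying flat, 50 by 130 by 18 mm, loose. Origin: centre of the underside.
Things that resemble listed ones, but are neither listed nor needed, are in the scene too. There is more than one size of the fresh_tube; the one meant has the size given above. Of the things like the old_tube, leave any that is red; of the rest the larger one is meant.

How it is judged:
By the outcome, as a careful person would: the job done as asked, in the order asked, and still so for the second after the job is handed in, with the robot touching nothing.
It also fails if it takes over 48 s, if anything falls off the work surface, if the arm or the gripper's body presses on something with over 40 N, if the wrist force passes 120 N, or if a joint passes its speed limit or range.

ROBOT

A 6-joint arm with a two-finger parallel gripper is mounted at the origin on the work surface. World frame = base frame: x ahead of the robot, y to its left, z up, the work surface at z = 0. Lengths are in mm, angles in rad, forces in N, time in s.
With the tool pointing down it reaches from about 300 to 775 mm from the base axis. Payload 14.6 kg.
Tool frame: the origin (TCP) lies midway between the tips of the shut fingers; the grasp point (between the pads) lies grasp_offset behind it (grasp_offset is the distance from the TCP to the grasp point, in mm); z points along the fingers, y is the line along which they close (so a half turn about z gives the same grasp; the last joint's range is limited). The gripper opens to 94 mm and grips with 3 to 60 N. Pads are 16 mm wide; open, the fingers measure 119 mm over their backs; the gripper's body (75 mm by 177 mm) begins 78 mm behind the grasp point.
Start: joints at [-1.252, 0.3, 1.521, -0, 1.321, -0.067], TCP at [206.958, -509.566, 205.446] pointing down, gripper open.
Joint ranges: [-3.03, 3.03], [-0.79, 2.21], [0.23, 2.52], [-1.04, 4.18], [0, 3.07], [-2.55, 2.55]. Speed limits (rad/s): [2.22, 2.22, 2.57, 3.14, 3.14, 3.14].

INTERFACE

Orientations are given as [roll, pitch, yaw] about the fixed x, y, z axes, in that order (R = Rz(yaw) Ry(pitch) Rx(roll)).
In Python, from cell import * gives the robot as it stands. The module is installed in compiled form; this text tells all that it offers.
- The arm moves only by the shell command python3 -m jog 'ROWS' [FORCE]. ROWS is JSON, a list of rows, each a list of 3 entries, a list of its own where there are three numbers: the finger opening in mm, from 0 to 94, then the shift along the tool's x, y, z in units of 50 mm (1.0 is 50 mm), then the turn about the tool's z in units of 180 degrees (1.0 is 180 degrees). In form: [[fingers, [dx, dy, dz], twist], ...]. A call has 1 to 20 rows; each row shifts and turns the commanded pose from where the row before left it, along the tool's axes as they then stand; what a row does not reach is not made up. A row lasts 1/10 s, in which the tool goes at most 50 mm and 8.59 degrees, less where a joint would pass 70% of its speed; a pose out of reach is approached as far as the arm can. A call with a number of a shift or a turn outside -1 to 1 is refused whole. A call with a gripper value outside its range is refused whole. The fingers move at their own pace and stop on an object; FORCE is the grip in N (left out, the last holds). Time passes only in rows, so rows that do not move let the fingers close. It gives the time, the measured TCP pose, the force, the opening and the grip force at its end, in the units of the state.
- read_state(): the state, without advancing time (a new reading comes with each control period).
- camera(name): name is "scene" or "top" or "wrist"; returns the picture (400x640x3 uint8, red, green, blue); there is no depth.
- calibration(name): a dict with "mtx" (3x3 intrinsics, pixels), "distortion" ([k1, k2, p1, p2, k3] as OpenCV has them; the pictures are not rectified), "cam_to_world" (4x4, takes a point from camera to world coordinates); the wrist camera has in their place "hand_eye" (4x4, takes a point from camera to tool coordinates, whose origin is the TCP and whose axes are the flange's). Camera axes: x right, y down, z forward; pixel columns grow to the right and rows downward; lengths in mm; the calibration is good to about 2 mm. A picture is of the moment at which its call begins: read the wrist's pose just before it. calibration takes no time and is no camera call.
- sign_off(): hands the job in; it is judged then, once.
Trained networks look in the newest picture that a camera, given by its name, has taken for a name from the list of things; names that differ only in an ending like _2 or _b are one class to them, and where a whole thing is asked for, a point or a joint stands for the part that bears it (a point fixed in the world has none). Each returns a list of dicts, best first, with "conf" (0 to 1); they miss things now and then, are a little off and sometimes report something else, mostly with a low value. They report only what shows in the picture. A call takes as long as a camera call. They do not tell look-alikes from the thing itself.
- regions_of(camera, query): "pixels" (400x640 bool, what is visible of it) and "rect" ([centre column, centre row, width, height] in pixels, round what is visible of it).
The state is a dict: "clock": time; "joints": joint angles; "qd": joint speeds; "effort": joint torques, N m; "eef_pos": TCP position; "eef_rot": TCP orientation; "wrist_force": force on the tool from outside, world axes, zero at the start; "moment": the same for the moment, N m; "finger_gap": finger opening in mm; "finger_force": force on a finger pad.
Only numpy, scipy, OpenCV 4.12 (cv2) and the standard library are available. Lean on these libraries where they do the work, as an engineer would, in place of code of your own. Each camera call takes 0.05 s, during which the arm holds its last target. There are 200 camera calls.

## Working session

There is one attempt and no reset: what is moved stays moved. The work goes in short steps, Python scripts to look and compute and a shell command to move; the robot and the scene stay as the last step left them, time stands still between calls to the robot, and variables do not carry over. Pictures are saved under pics/ and viewed, at most 10 in all, crops included, and the job is handed in when it is done.

```bash
mkdir -p pics; python3 - <<'E'
from cell import *
import cv2,numpy as np
for n in ["top","scene"]:
    im=camera(n); cv2.imwrite(f"pics/{n}0.png",im[:,:,::-1])
    c=calibration(n); print(n,np.round(c["mtx"],1).tolist(),c["distortion"],np.round(c["cam_to_world"],3).tolist())
    for q in ["rack","fresh_tube","old_tube","white_tube_a","cradle"]:
        for r in regions_of(n,q): print(q,round(r["conf"],2),np.round(r["rect"]).tolist())
c=calibration("wrist");print(c)
s=read_state();print(s)
E
```

```text
top [[388.7, 0.0, 321.1], [0.0, 388.7, 201.8], [0.0, 0.0, 1.0]] [-0.06978036  0.          0.          0.          0.        ] [[0.019, -0.998, 0.066, 476.642], [-1.0, -0.019, 0.011, -99.262], [-0.01, -0.066, -0.998, 1071.081], [0.0, 0.0, 0.0, 1.0]]
rack 0.8 [238.0, 204.0, 146.0, 89.0]
rack 0.73 [241.0, 182.0, 46.0, 19.0]
fresh_tube 0.78 [391.0, 222.0, 41.0, 36.0]
fresh_tube 0.74 [395.0, 299.0, 32.0, 59.0]
fresh_tube 0.61 [334.0, 266.0, 18.0, 31.0]
old_tube 0.82 [165.0, 287.0, 45.0, 35.0]
old_tube 0.67 [238.0, 281.0, 32.0, 29.0]
old_tube 0.6 [235.0, 227.0, 51.0, 20.0]
white_tube_a 0.93 [241.0, 180.0, 40.0, 21.0]
white_tube_a 0.56 [239.0, 205.0, 46.0, 19.0]
cradle 0.59 [386.0, 222.0, 53.0, 52.0]
scene [[421.1, 0.0, 321.1], [0.0, 421.1, 197.1], [0.0, 0.0, 1.0]] [-0.04925214  0.          0.          0.          0.        ] [[-0.419, 0.599, -0.683, 1540.888], [0.908, 0.287, -0.305, 349.344], [0.013, -0.747, -0.664, 1028.463], [0.0, 0.0, 0.0, 1.0]]
rack 0.97 [385.0, 232.0, 120.0, 79.0]
fresh_tube 0.8 [302.0, 153.0, 33.0, 34.0]
fresh_tube 0.72 [332.0, 178.0, 7.0, 21.0]
fresh_tube 0.65 [284.
[... 917 characters left out ...]
ck': 0.6, 'joints': array([-1.25165534e+00,  2.99897071e-01,  1.52100299e+00, -1.44222670e-05,
        1.32069665e+00, -6.66140283e-02]), 'qd': array([ 1.82990716e-04, -4.13816192e-04, -1.63876358e-03, -4.66031014e-04,
       -9.82119403e-05, -2.71501551e-04]), 'effort': array([-5.73044035e-04, -5.31478214e+01, -3.52827108e+01,  7.07728369e-02,
        2.13114271e-02,  1.53141235e-05]), 'eef_pos': array([ 206.92569399, -509.57862759,  205.44592293]), 'eef_rot': array([-3.14158768e+00,  1.36728640e-05,  3.85758581e-01]), 'wrist_force': array([-0.11162964,  0.84699223,  0.07034661]), 'moment': array([-0.02154509,  0.00546098,  0.0421653 ]), 'finger_force': 0.0, 'finger_gap': 93.90060441361071}
```

View pics/top0.png

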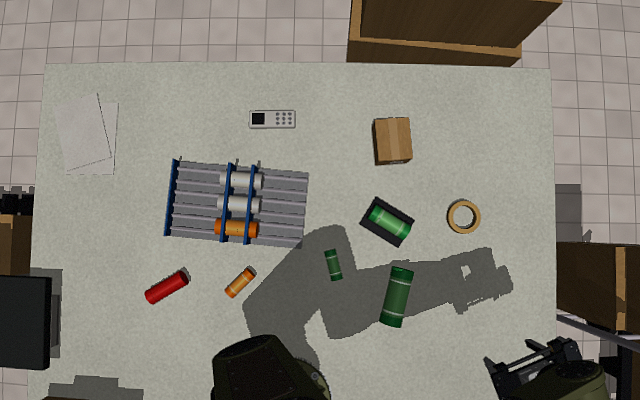

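```bash
python3 -c "
import cv2
a=cv2.imread('pics/top0.png')[120:340,120:440]
cv2.imwrite('pics/crop0.png',cv2.resize(a,(800,550),interpolation=cv2.INTER_CUBIC))"
```

```text
(no output)
```

View pics/crop0.png

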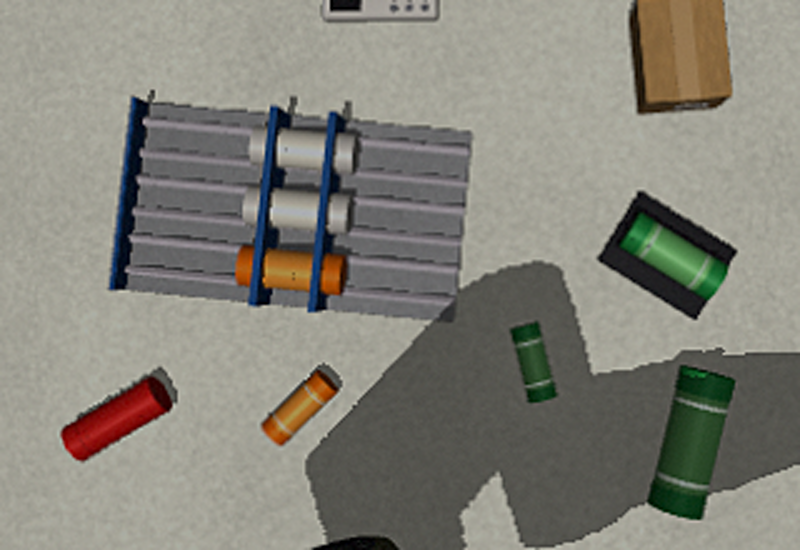

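The rack has its end stop on the left, so +y runs towards image left. The orange tube is in the near lane at about (235,228). The fresh tube of the right size lies in the black cradle at about (390,222). The free green tubes, the small orange one and the red one are look-alikes.

```bash
cat > h.py <<'E'
from cell import *
import cv2,numpy as np
from scipy.spatial.transform import Rotation as R
def cam(n):
    c=calibration(n)
    if n=="wrist":
        s=read_state();T=np.eye(4);T[:3,:3]=R.from_euler("xyz",s["eef_rot"]).as_matrix();T[:3,3]=s["eef_pos"]
        return c,T@c["hand_eye"]
    return c,c["cam_to_world"]
def w(px,z,c,T):
    p=cv2.undistortPoints(np.float64(px).reshape(-1,1,2),c["mtx"],c["distortion"]).reshape(-1,2)
    d=np.c_[p,np.ones(len(p))]@T[:3,:3].T; o=T[:3,3]
    return o+d*((np.asarray(z)-o[2])/d[:,2]).reshape(-1,1)
def proj(P,c,T):
    Ti=np.linalg.inv(T)
    return cv2.projectPoints(np.float64(P).reshape(-1,1,3),cv2.Rodrigues(Ti[:3,:3])[0],Ti[:3,3],c["mtx"],c["distortion"])[0].reshape(-1,2)
def axis(mask,z,c,T):
    ys,xs=np.nonzero(mask);P=w(np.c_[xs,ys],z,c,T)[:,:2];m=P.mean(0)
    v=np.linalg.svd(P-m,full_matrices=False)[2][0];t=(P-m)@v
    return m,np.degrees(np.arctan2(v[1],v[0])),np.ptp(t),np.ptp((P-m)@[-v[1],v[0]])
E
python3 - <<'E'
from h import *
import cell;print([x for x in dir(cell) if not x.startswith('_')])
try: print(grasp_offset)
except Exception as e: print(e)
c,T=cam("top");im=camera("top")
for q in ["fresh_tube","old_tube","white_tube_a"]:
    for r in regions_of("top",q): print(q,np.round(r["rect"][:2]),[np.round(x,1) for x in axis(r["pixels"],38,c,T)])
f=lambda l:np.array(l)/2.5+120
print(w(f([[470,131],[452,320]]),10,c,T).round(0), w(f([[133,97],[110,289]]),45,c,T).round(0))
E
```

```text
['Unreachable', 'calibration', 'camera', 'grasp_offset', 'read_state', 'regions_of', 'sign_off']
18.8
fresh_tube [390. 222.] [array([ 495.1, -269.5]), np.float64(-121.9), np.float64(115.9), np.float64(47.5)]
fresh_tube [396. 298.] [array([ 298.2, -290.1]), np.float64(167.7), np.float64(155.6), np.float64(62.2)]
fresh_tube [334. 266.] [array([ 378.5, -124.7]), np.float64(-164.0), np.float64(82.9), np.float64(33.8)]
old_tube [237. 228.] [array([473.1, 137.8]), np.float64(-93.8), np.float64(122.5), np.float64(45.7)]
old_tube [166. 286.] [array([308.7, 322.3]), np.float64(122.0), np.float64(129.9), np.float64(46.6)]
old_tube [239. 282.] [array([325.5, 125.7]), np.float64(132.9), np.float64(85.5), np.float64(27.9)]
white_tube_a [240. 206.] [array([537. , 132.8]), np.float64(-93.0), np.float64(122.4), np.float64(46.8)]
white_tube_a [241. 182.] [array([603. , 124.5]), np.float64(-95.0), np.float64(119.6), np.float64(43.5)]
white_tube_a [465. 217.] [array([ 514. , -472.5]), np.float64(-87.9), np.float64(90.3), np.float64(83.5)]
white_tube_a [236. 205.] [array([534.2, 140.8]), np.float64(-94.2), np.float64(377.3), np.float64(211.9)]
[[627. -50.  10.]
 [420. -35.  10.]] [[654. 314.  45.]
 [446. 330.  45.]]
```

```bash
python3 -m jog '[[94,[0.714,-0.228,0.1],0],[94,[0.714,-0.228,0.1],0],[94,[0.714,-0.228,0.1],0],[94,[0.714,-0.228,0.1],0],[94,[0.714,-0.228,0.1],0],[94,[0.714,-0.228,0.1],0],[94,[0.714,-0.228,0.1],0],[94,[0.714,-0.228,0.1],0],[94,[0.714,-0.228,0.1],0],[94,[0.714,-0.228,0.2],0],[94,[0,0,0],-0.04],[94,[0,0,0],-0.04],[94,[0,0,0],-0.04],[94,[0,0,0],-0.04],[94,[0,0,0],-0.04],[94,[0,0,0],0],[94,[0,0,0],0]]' 20
cat > look.py <<'E'
import sys
from h import *
# python3 look.py query z pic : wrist look; offsets in tool frame
q,z,p=sys.argv[1],float(sys.argv[2]),sys.argv[3]
c,T=cam("wrist");im=camera("wrist");cv2.imwrite(p,im[:,:,::-1])
s=read_state();print(s["clock"],s["eef_pos"].round(1),np.degrees(s["eef_rot"]).round(1))
for r in regions_of("wrist",q):
    m,a,L,W=axis(r["pixels"],z,c,T);a=(a+180)%180
    Rt=R.from_euler("xyz",s["eef_rot"]).as_matrix();d=Rt.T@np.r_[m-s["eef_pos"][:2],0]
    print(round(r["conf"],2),np.round(r["rect"]),m.round(1),"ang",round(a,1),L.round(),W.round(),"tool units",(d[:2]/50).round(3))
E
python3 look.py fresh_tube 40 pics/w1.png
```

```text
clock: 2.5
eef_pos: [494.8, -269.6, 150.5]
eef_rot: [3.142, -0.0, 1.01]
wrist_force: [-0.2, -0.3, -0.1]
finger_gap: 93.6
finger_force: 0.0
2.55 [ 494.8 -269.6  150.4] [-180.    -0.    57.9]
0.92 [315. 191.  50. 123.] [ 494.8 -270.3] ang 59.3 120.0 43.0 tool units [-0.011  0.007]
0.9 [192. 282. 112.  54.] [ 345.4 -299.2] ang 148.3 111.0 58.0 tool units [-2.088 -2.218]
0.78 [129. 119.  80.  91.] [ 388.6 -130.2] ang 13.5 88.0 34.0 tool units [ 1.234 -3.283]
```

View pics/w1.png

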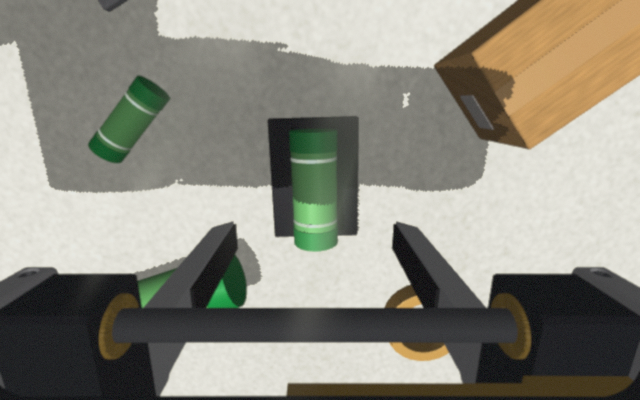

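The green tube is centred in its cradle at (315,190), between the fingers and in line with them. I'll go down and grip it.

```bash
python3 -m jog '[[94,[0,0,0.43],-0.008],[94,[0,0,0.43],0],[94,[0,0,0.43],0],[94,[0,0,0.43],0],[94,[0,0,0.43],0],[94,[0,0,0.42],0],[94,[0,0,0],0],[40,[0,0,0],0],[40,[0,0,0],0],[40,[0,0,0],0],[40,[0,0,0],0],[40,[0,0,0],0],[40,[0,0,0],0],[40,[0,0,-0.3],0],[40,[0,0,-0.5],0],[40,[0,0,-0.5],0],[40,[0,0,-0.5],0],[40,[0,0,-0.6],0],[40,[0,0,0],0]]' 25
```

```text
clock: 4.5
eef_pos: [496.2, -270.4, 146.9]
eef_rot: [3.135, 0.0, 1.039]
wrist_force: [0.4, 0.3, -0.8]
finger_gap: 43.6
finger_force: 25.0
```

```bash
python3 -m jog '[[40,[0.2,-0.15,0],0],[40,[0.4,-0.298,0],0],[40,[0.4,-0.298,0],0],[40,[0.4,-0.298,0],0],[40,[0.4,-0.298,0],0],[40,[0.4,-0.298,0],0],[40,[0.4,-0.298,0],0],[40,[0.4,-0.298,0],0],[40,[0.4,-0.298,0],0],[40,[0.4,-0.298,0],0],[40,[0.4,-0.298,0],0],[40,[0.4,-0.298,0],0],[40,[0.2,-0.15,0],0],[40,[0,0,0],-0.0364],[40,[0,0,0],-0.0364],[40,[0,0,0],-0.0364],[40,[0,0,0],-0.0364],[40,[0,0,0],0],[40,[0,0,0],0]]'
python3 look.py old_tube 38 pics/w2.png
```

```text
clock: 6.4
eef_pos: [461.9, 28.0, 141.6]
eef_rot: [-3.141, 0.0, 1.493]
wrist_force: [0.5, 0.9, -1.4]
finger_gap: 43.2
finger_force: 25.0
6.45 [462.   27.9 141.7] [-180.     0.    85.6]
0.82 [150.  87. 106.  98.] [331.1 127.8] ang 136.0 91.0 35.0 tool units [ 1.788 -2.764]
0.63 [316.  66.  59. 129.] [470.9 130.4] ang 85.5 102.0 43.0 tool units [2.056 0.019]
```

View pics/w2.png

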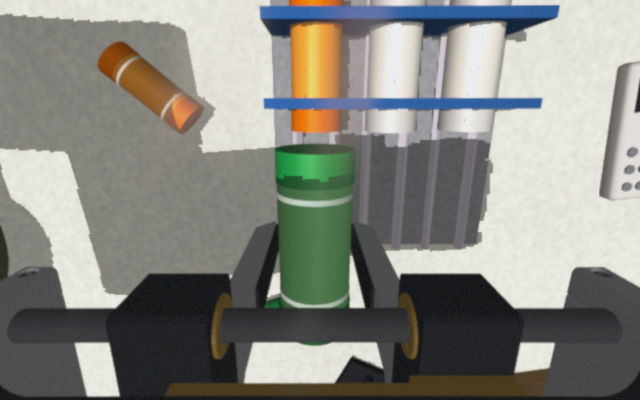

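```bash
python3 - <<'E'
from h import *
c,T=cam("wrist");s=read_state()
im=cv2.imread("pics/w2.png");hsv=cv2.cvtColor(im,cv2.COLOR_BGR2HSV).astype(int)
h,sa,v=hsv[...,0],hsv[...,1],hsv[...,2]
o=(h<20)&(sa>120)&(v>60);o[:,:270]=0;o[:,360:]=0;o[180:]=0
b=(h>100)&(h<130)&(sa>120)
Rt=R.from_euler("xyz",s["eef_rot"]).as_matrix()
def tool(px,z): return ((w(px,z,c,T)-s["eef_pos"])@Rt)[:,:2].round(1)
for r in (30,45,60,75,90,112,118,124): 
    x=np.nonzero(o[r])[0]
    if len(x): print(r,x.min(),x.max(),tool([[x.min()-.5,r],[x.max()+.5,r]],34).mean(0))
col=np.nonzero(o[:,316])[0];print("end row",col.max(),tool([[316,col.max()+.5]],56))
for x in (275,350,430,500,530):
    r=np.nonzero(b[60:140,x])[0]+60;print(x,r.min(),r.max(),tool([[x,r.min()-.5],[x,r.max()+.5]],70).tolist())
g=(h>40)&(h<90)&(sa>80);g[:, :265]=0
for r in (200,240,280):
    x=np.nonzero(g[r])[0];print("green",r,x.min(),x.max(),tool([[x.min()-.5,r],[x.max()+.5,r]],s["eef_pos"][2]+12).mean(0))
col=np.nonzero(g[:330,316])[0];print(col.min(),tool([[316,col.min()-.5]],s["eef_pos"][2]+12))
E
```

```text
30 290 340 [134.1    0.45]
45 291 340 [122.9   0.9]
60 291 339 [111.4    0.45]
75 292 339 [99.6  0.9]
90 292 338 [87.5  0.5]
112 291 339 [69.3  0.5]
118 291 339 [64.2  0.5]
124 292 339 [59.1   0.95]
end row 132 [[53.6  1.3]]
275 99 107 [[80.1, -29.7], [73.5, -29.9]]Traceback (most recent call last):
  File "<stdin>", line 14, in <module>
    return umr_minimum(a, axis, None, out, keepdims, initial, where)
ValueError: zero-size array to reduction operation minimum which has no identity
```

The orange lane is in line with the tool, 0.7 mm off. The plate and the tube end both put the TCP at rack y ≈ -108.5. I'll back off 8.5 mm, lower and release.

```bash
python3 -m jog '[[40,[-0.17,0.013,0],0],[40,[0,0,0.4],0],[40,[0,0,0.5],0],[40,[0,0,0.5],0],[40,[0,0,0.5],0],[40,[0,0,0.3],0],[40,[0,0,0.17],0],[40,[0,0,0],0],[40,[0,0,0],0],[60,[0,0,0],0],[60,[0,0,0],0],[60,[0,0,0],0]]'
python3 -m jog '[[60,[0,0,-0.3],0],[60,[0,0,-0.5],0],[60,[0,0,-0.6],0],[0,[-0.3,0,-0.6],0],[0,[-0.5,0,0],0],[0,[-0.6,0,0],0],[0,[-0.1,0,0],0],[0,[0,0,0],0],[0,[0,0,0],0]]'
python3 look.py fresh_tube 38 pics/w3.png
```

```text
clock: 7.7
eef_pos: [462.4, 19.4, 23.6]
eef_rot: [3.141, -0.0, 1.496]
wrist_force: [-0.2, 0.3, 0.5]
finger_gap: 59.9
finger_force: 0.0
clock: 8.6
eef_pos: [456.7, -54.8, 123.4]
eef_rot: [-3.141, -0.0, 1.497]
wrist_force: [-0.8, -0.3, 0.0]
finger_gap: 15.5
finger_force: 0.0
8.65 [456.7 -54.6 123.4] [-180.    -0.    85.8]
0.8 [234. 256.  82.  49.] [ 383.5 -109.3] ang 12.6 85.0 33.0 tool units [-1.199 -1.38 ]
0.75 [148. 378.  60.  10.] [ 267.9 -236.5] ang 173.6 62.0 12.0 tool units [-3.906 -3.5  ]
0.61 [317. 106.  62. 153.] [462.6  20.2] ang 85.7 117.0 44.0 tool units [1.501 0.007]
```

View pics/w3.png

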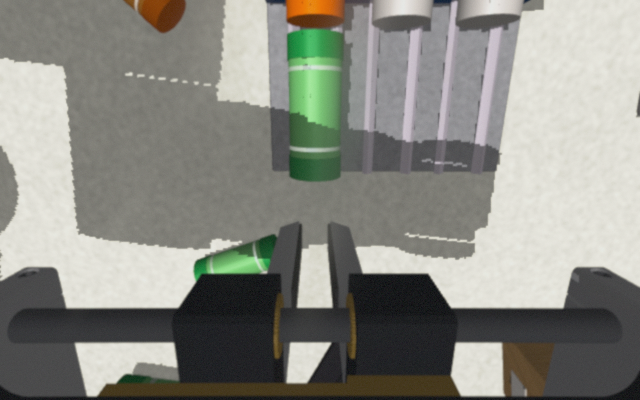

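The green tube lies in the gutter in line with the orange one, with its rear end at row 180. I'll lower the closed fingers behind it and push.

```bash
python3 -m jog '[[0,[0,0,0.4],0],[0,[0,0,0.5],0],[0,[0,0,0.5],0],[0,[0,0,0.4],0],[0,[0,0,0.13],0],[0,[0.1,0.01,0],0],[0,[0.15,0,0],0],[0,[0.2,0,0],0],[0,[0.2,0,0],0],[0,[0.2,0,0],0],[0,[0.2,0,0],0],[0,[0.2,0,0],0],[0,[0.2,0,0],0],[0,[0.2,0,0],0],[0,[0.2,0,0],0],[0,[0.2,0,0],0],[0,[0.15,0,0],0],[0,[0.1,0,0],0],[0,[0,0,0],0],[0,[0,0,0],0]]'
python3 look.py fresh_tube 38 pics/w4.png
```

```text
clock: 10.7
eef_pos: [465.6, 59.9, 27.2]
eef_rot: [3.141, -0.0, 1.497]
wrist_force: [0.3, -0.4, -0.2]
finger_gap: 0.6
finger_force: 0.0
10.75 [465.6  59.7  27.1] [-180.    -0.    85.8]
0.81 [315. 120.  91. 240.] [470.6 125.3] ang 85.6 120.0 43.0 tool units [1.317 0.004]
```

View pics/w4.png

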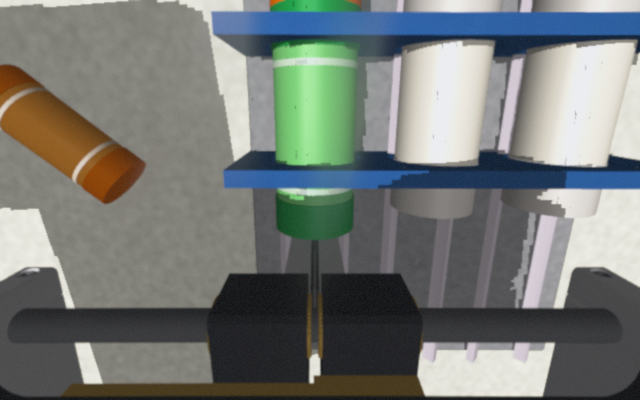

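```bash
cat > gap.py <<'E'
from h import *
import sys
c,T=cam("wrist");s=read_state();im=cv2.imread(sys.argv[1])
Rt=R.from_euler("xyz",s["eef_rot"]).as_matrix()
hsv=cv2.cvtColor(im,cv2.COLOR_BGR2HSV).astype(int)
tool=lambda px,z:((w(px,z,c,T)-s["eef_pos"])@Rt)[:,:2].round(1)
# edge rows near given columns: strongest vertical gradient in row band
for col,a,b in [eval(x) for x in sys.argv[2:]]:
    p=cv2.GaussianBlur(im,(5,3),0).astype(float)[a:b,col]
    g=np.abs(np.diff(p,axis=0)).sum(1);k=np.argsort(g)[::-1][:3]+a+.5
    print(col,k,[tool([[col,r]],56)[0].tolist() for r in k],"z70",[tool([[col,r]],70)[0,0] for r in k])
E
python3 gap.py pics/w4.png 305,222,250 328,222,250 434,200,230 555,200,230 300,180,195 470,180,200
```

```text
305 [239.5 238.5 237.5] [[10.1, -4.7], [10.6, -4.7], [11.2, -4.7]] z70 [np.float64(16.3), np.float64(16.8), np.float64(17.3)]
328 [238.5 239.5 237.5] [[10.6, 6.9], [10.1, 6.9], [11.2, 6.9]] z70 [np.float64(16.8), np.float64(16.3), np.float64(17.3)]
434 [218.5 217.5 219.5] [[21.4, 59.5], [21.9, 59.4], [20.9, 59.5]] z70 [np.float64(26.6), np.float64(27.1), np.float64(26.1)]
555 [203.5 204.5 216.5] [[29.3, 117.8], [28.8, 117.9], [22.5, 119.1]] z70 [np.float64(33.7), np.float64(33.2), np.float64(27.6)]
300 [188.5 187.5 193.5] [[36.8, -7.0], [37.3, -7.0], [34.3, -7.0]] z70 [np.float64(40.6), np.float64(41.0), np.float64(38.3)]
470 [188.5 187.5 189.5] [[36.9, 75.3], [37.4, 75.3], [36.4, 75.4]] z70 [np.float64(40.6), np.float64(41.0), np.float64(40.1)]
```

The green tube's rear end (row 238) sticks out 30 mm from the front plate, and the whites (rows about 218) stick out about 19 mm. It needs roughly 10 mm more, so I'll push 8 mm and check.

```bash
python3 -m jog '[[0,[0.04,0,0],0],[0,[0.04,0,0],0],[0,[0.04,0,0],0],[0,[0.04,0,0],0],[0,[0,0,0],0],[0,[0,0,0],0]]'
python3 look.py fresh_tube 38 pics/w5.png;python3 gap.py pics/w5.png 305,215,250 328,215,250 434,200,235 300,180,215 470,180,215
```

```text
clock: 11.4
eef_pos: [466.3, 67.4, 26.9]
eef_rot: [-3.142, -0.0, 1.497]
wrist_force: [-1.1, -2.2, 0.3]
finger_gap: 0.6
finger_force: 0.7
11.45 [466.3  67.4  26.9] [-180.    -0.    85.8]
0.88 [316. 121.  96. 241.] [471.5 135.1] ang 85.6 122.0 43.0 tool units [1.359 0.003]
305 [240.5 241.5 239.5] [[9.6, -4.7], [9.0, -4.7], [10.1, -4.7]] z70 [np.float64(15.9), np.float64(15.4), np.float64(16.4)]
328 [240.5 239.5 241.5] [[9.6, 6.9], [10.1, 6.9], [9.0, 6.9]] z70 [np.float64(15.9), np.float64(16.4), np.float64(15.4)]
434 [204.5 203.5 205.5] [[28.8, 58.7], [29.3, 58.7], [28.2, 58.8]] z70 [np.float64(33.2), np.float64(33.7), np.float64(32.8)]
300 [180.5 187.5 186.5] [[40.8, -6.9], [37.4, -6.9], [37.9, -6.9]] z70 [np.float64(44.2), np.float64(41.0), np.float64(41.5)]
470 [181.5 180.5 204.5] [[40.4, 74.8], [40.9, 74.8], [28.8, 76.3]] z70 [np.float64(43.8), np.float64(44.2), np.float64(33.3)]
```

```bash
python3 -m jog '[[0,[0.03,0,0],0],[0,[0.03,0,0],0],[0,[0.02,0,0],0],[0,[0,0,0],0],[0,[0,0,0],0]]'
python3 look.py fresh_tube 38 pics/w6.png;python3 gap.py pics/w6.png 305,225,250 328,225,250 434,225,250 470,200,225 
python3 -m jog '[[0,[-0.3,0,0],0],[0,[-0.3,0,0],0],[0,[0,0,-0.5],0],[0,[0,0,-0.8],0],[0,[0,0,-0.8],0],[0,[0,0,0],0],[0,[0,0,0],0]]'
python3 look.py fresh_tube 38 pics/w7.png
python3 - <<'E'
from h import *
im=camera("top");cv2.imwrite("pics/top1.png",cv2.resize(im[130:310,140:420,::-1],(800,514),interpolation=cv2.INTER_CUBIC))
E
```

```text
clock: 12.0
eef_pos: [466.6, 71.4, 26.9]
eef_rot: [-3.142, -0.0, 1.497]
wrist_force: [-0.9, -1.2, 0.1]
finger_gap: 0.3
finger_force: 0.7
12.05 [466.6  71.4  26.9] [180.   -0.   85.8]
0.95 [317. 123.  96. 242.] [471.8 141. ] ang 85.6 122.0 43.0 tool units [1.396e+00 1.000e-03]
305 [240.5 241.5 239.5] [[9.6, -4.7], [9.0, -4.7], [10.1, -4.7]] z70 [np.float64(15.9), np.float64(15.4), np.float64(16.3)]
328 [240.5 239.5 241.5] [[9.6, 6.9], [10.1, 6.9], [9.0, 6.9]] z70 [np.float64(15.9), np.float64(16.4), np.float64(15.4)]
434 [239.5 240.5 238.5] [[10.2, 60.6], [9.6, 60.6], [10.7, 60.5]] z70 [np.float64(16.4), np.float64(15.9), np.float64(16.9)]
470 [213.5 212.5 214.5] [[24.1, 76.9], [24.6, 76.9], [23.6, 77.0]] z70 [np.float64(29.0), np.float64(29.5), np.float64(28.5)]
clock: 12.8
eef_pos: [464.7, 41.5, 132.3]
eef_rot: [3.14, -0.0, 1.497]
wrist_force: [-1.1, 0.1, -0.9]
finger_gap: 0.5
finger_force: 0.0
12.85 [464.1  41.5 131.3] [-180.    -0.    85.8]
0.64 [207. 352.   4.  21.] [ 342.4 -118.6] ang 90.4 21.0 4.0 tool units [-3.373 -2.19 ]
0.56 [314.  77.  57. 154.] [471.8 138.2] ang 85.8 116.0 44.0 tool units [1.941 0.01 ]
```

View pics/w7.png

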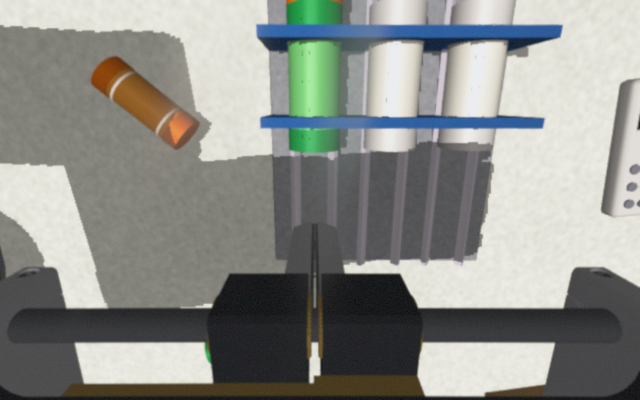

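View pics/top1.png

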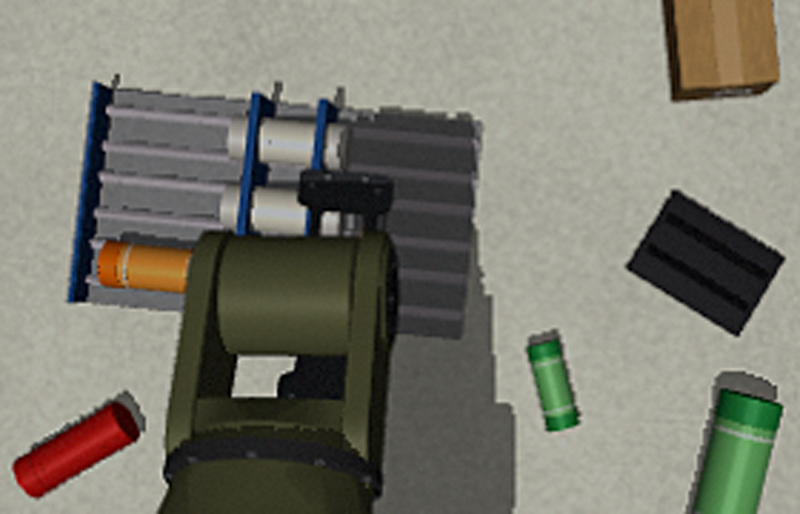

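The green tube sits level with the whites (end rows about 151). It sticks out 19.4 mm at the front plate, the same as the nearer white one. The orange tube lies in the receiving gutter at about (145,265) in the crop. The gripper is clear of everything.

```bash
python3 -c "
from cell import *
print(sign_off())"
```

```text
the job is handed in; nothing more can be done
None
```

The job is handed in: the green tube sits level with the white tubes, sticking out about 19.4 mm at the front plate, and the orange tube lies in the gutter behind the rack. The white tubes and bystanders were left alone, and the gripper is empty and clear.

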